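# Rack the impact sockets by size

### The job

Put the four loose steel sockets from the cardboard back on the rack board in order of size: the smallest on the black pad next to the upright metal end plate, then each larger one on the next pad along, so that the largest is at the far end. Stand each one upright, opening up, centred on its pad, and do not knock over the oil tin standing among them.

Things in the scene. Friction and masses are not known exactly. Their poses are not given: they have to be found in the camera images.
- socket_28: the smallest of four loose bright steel hex sockets, a round upright cup: outside diameter 28 mm, height 45 mm (narrowing a little over the lowest 12 mm), hexagonal opening upward. Origin at the centre of its underside, z up along its axis. At the start it stands on the brown cardboard sheet (3 mm thick, flat on the table), in any of six places about 10 cm apart
- socket_38: the second smallest of four loose bright steel hex sockets, a round upright cup: outside diameter 38 mm, height 50 mm (narrowing a little over the lowest 12 mm), hexagonal opening upward. Origin at the centre of its underside, z up along its axis. At the start it stands on the brown cardboard sheet (3 mm thick, flat on the table), in any of six places about 10 cm apart
- socket_50: the second largest of four loose bright steel hex sockets, a round upright cup: outside diameter 50 mm, height 56 mm (narrowing a little over the lowest 12 mm), hexagonal opening upward. Origin at the centre of its underside, z up along its axis. At the start it stands on the brown cardboard sheet (3 mm thick, flat on the table), in any of six places about 10 cm apart
- socket_62: the largest of four loose bright steel hex sockets, a round upright cup: outside diameter 62 mm, height 62 mm (narrowing a little over the lowest 12 mm), hexagonal opening upward. Origin at the centre of its underside, z up along its axis. At the start it stands on the brown cardboard sheet (3 mm thick, flat on the table), in any of six places about 10 cm apart
- pad_1: one of four alike flat black rubber discs, 66 mm across and 3 mm thick with a white centre dot, fixed in one row on the plywood rack board (board 365 x 120 mm, 18 mm thick, flat on the table). Origin at the centre of its underside, on the board's top; a part on it stands 3 mm above this origin. Pad 1 of 4 counted along the board's long direction (the pads' own +y axis), about 78 mm from centre to centre; which end of the row the end plate is at differs from start to start
- pad_2: one of four alike flat black rubber discs, 66 mm across and 3 mm thick with a white centre dot, fixed in one row on the plywood rack board (board 365 x 120 mm, 18 mm thick, flat on the table). Origin at the centre of its underside, on the board's top; a part on it stands 3 mm above this origin. Pad 2 of 4 counted along the board's long direction (the pads' own +y axis), about 78 mm from centre to centre; which end of the row the end plate is at differs from start to start
- pad_3: one of four alike flat black rubber discs, 66 mm across and 3 mm thick with a white centre dot, fixed in one row on the plywood rack board (board 365 x 120 mm, 18 mm thick, flat on the table). Origin at the centre of its underside, on the board's top; a part on it stands 3 mm above this origin. Pad 3 of 4 counted along the board's long direction (the pads' own +y axis), about 78 mm from centre to centre; which end of the row the end plate is at differs from start to start
- pad_4: one of four alike flat black rubber discs, 66 mm across and 3 mm thick with a white centre dot, fixed in one row on the plywood rack board (board 365 x 120 mm, 18 mm thick, flat on the table). Origin at the centre of its underside, on the board's top; a part on it stands 3 mm above this origin. Pad 4 of 4 counted along the board's long direction (the pads' own +y axis), about 78 mm from centre to centre; which end of the row the end plate is at differs from start to start
- end_plate: bare metal plate, 110 mm wide across the board, 5 mm thick and 35 mm high, with a 16 mm wide foot, standing up fixed at one end of the rack board, about 53 mm beyond the centre of the pad next to it. The other end has only a low (5 mm) dark wooden strip. Origin at the centre of its underside, on the board's top; its y axis runs along the row of pads
- oil_tin: green oil tin, 46 mm across and 70 mm tall with a narrow neck 16 mm wide, loose, standing upright among the sockets on the cardboard sheet (with a small black relay, 28 x 28 x 24 mm). Origin at the centre of its underside, z up
There are look-alikes about, which are no part of the job. What is shaped like the socket_28 but red is not meant.

How it is judged:
At the end, for the whole second after the job is handed in: Counted from the pad beside the end plate, the sockets stand in the order 28, 38, 50, 62 mm, one on each pad, each within 12 mm of its pad's centre, resting on the pad (underside within 4 mm of its top), upright within 0.1 rad and at rest; the oil tin stands upright (within 0.2 rad) (((horizontal distance between end_plate and pad_1 below 0.1 m and horizontal distance between socket_28 and pad_1 below 0.012 m and horizontal distance between socket_38 and pad_2 below 0.012 m and horizontal distance between socket_50 and pad_3 below 0.012 m and horizontal distance between socket_62 and pad_4 below 0.012 m) or (horizontal distance between end_plate and pad_4 below 0.1 m and horizontal distance between socket_28 and pad_4 below 0.012 m and horizontal distance between socket_38 and pad_3 below 0.012 m and horizontal distance between socket_50 and pad_2 below 0.012 m and horizontal distance between socket_62 and pad_1 below 0.012 m)) and z of socket_28 in the frame of pad_1 between 0 and 0.007 m and angle between each of socket_28, socket_38, socket_50, socket_62's own z axis and vertical below 0.1 rad and linear speed of each of socket_28, socket_38, socket_50, socket_62 below 0.02 m/s and z of socket_38 in the frame of pad_1 between 0 and 0.007 m and z of socket_50 in the frame of pad_1 between 0 and 0.007 m and z of socket_62 in the frame of pad_1 between 0 and 0.007 m and angle between oil_tin's own z axis and vertical below 0.2 rad); the robot touches nothing.
It fails at once if the oil tin is knocked over (tilted more than 0.5 rad) (angle between oil_tin's own z axis and vertical above 0.5 rad).
It also fails if it takes over 120 s, if anything falls off the work surface, if the arm or the gripper's body presses on something with over 40 N, if the wrist force passes 120 N, or if a joint passes its speed limit or range.

### The arm

A 6-joint arm with a two-finger parallel gripper is mounted at the origin on the work surface. World frame = base frame: x ahead of the robot, y to its left, z up, the work surface at z = 0. Lengths are in m, angles in rad, forces in N, time in s.
With the tool pointing down it reaches from about 0.25 to 0.8 m from the base axis. Payload 3.9 kg.
Tool frame: the origin (TCP) lies on the centre line of the jaws, within the pads' length; the fingertips stand 14 mm ahead of it and the grasp point (between the pads) lies 5 mm behind it; z points along the fingers, y is the direction in which the jaws open and shut (so a half turn about z gives the same grasp; the last joint's range is limited). The gripper opens to 85 mm and grips with 20 to 120 N. Pads are 22 mm wide; open, the fingers measure 114 mm over their backs; the gripper's body (76 mm by 85 mm) begins 54 mm behind the grasp point. The pads swing forward as they close: fully open they stand 13 mm farther back than shut.
Start: joints at [1.223, 0.26, -0.138, 1.173, 0, 1.571], TCP at [0.179, 0.494, 0.225] pointing down, gripper open.
Joint ranges: [-2.78, 2.78], [-0.83, 1.72], [-1.28, 1.37], [-1.9, 2.12], [-1.57, 1.48], [-3.14, 3.14]. Speed limits (rad/s): [2.57, 2.57, 3.14, 3.14, 3.14, 3.14].

### API

Orientations are given as a unit quaternion [x, y, z, w].
In Python, from plant import * gives the robot as it stands. Calls block until the motion is done:
- reach(position, orientation): joint-space move of the TCP to a pose.
- line_to(position, ori=None, feed=0.15): straight line of the TCP; ori=None keeps the orientation; feed is the mean speed in m/s.
- move_joints(angles): joint-space move.
- move_gripper(opening): finger opening in m; the grip force is fixed at half the most; returns when the fingers have stopped.
- sleep(seconds).
- inverse_kinematics(position, orientation): joint angles nearest the present ones, or None.
- camera(name): name is "scene" or "top" or "wrist"; returns a dict with "color" (420x560x3 uint8, red, green, blue), "mtx" (3x3 intrinsics, pixels), "R" (3x3) and "t" (3): a world point X has camera coordinates R X + t. Camera axes: x right, y down, z forward; pixel columns grow to the right and rows downward; lengths in m; the calibration is good to about 2 mm. A picture is of the moment at which its call begins. There is no depth.
A pose or a line that the arm cannot do raises PlanningError and nothing moves.
- sign_off(): hands the job in, once; it reports no verdict.
Readings, each from a call of its own:
- read_time(): time.
- read_joints(): joint angles.
- read_dq(): joint speeds.
- read_tau(): joint torques, N m.
- read_ee_pos(): TCP position.
- read_tool_rot(): TCP orientation.
- read_force(): force on the tool from outside, world axes, zero at the start.
- read_torque(): the same for the moment, N m.
- read_finger_gap(): finger opening in m.
Only numpy, scipy, OpenCV 4.12 (cv2) and the standard library are available. Lean on these libraries where they do the work, as an engineer would, in place of code of your own. Each camera call takes 0.05 s, during which the arm holds its last target. There are 200 camera calls.

## Working session

There is one attempt and no reset: what is moved stays moved. The work goes in short steps, each a Python script; the robot and the scene stay as the last script left them, time stands still between calls to the robot, and variables do not carry over. Pictures are saved under pics/ and viewed, about 12 in all and at most 16, crops included, and the job is handed in when it is done.

```bash
mkdir -p pics; python3 - <<'E'
from plant import *
import cv2
for n in ["top","scene"]:
    c=camera(n); cv2.imwrite(f"pics/{n}0.png",c["color"][:,:,::-1]); print(n,c["mtx"].tolist(),c["R"].round(4).tolist(),c["t"].round(4).tolist())
print(read_ee_pos(),read_tool_rot(),read_time())
E
```

```text
top [[454.87081400028563, 0.0, 277.2701680334432], [0.0, 454.87081400028563, 210.19931511882686], [0.0, 0.0, 1.0]] [[0.0271, -0.9995, 0.018], [-0.9811, -0.0301, -0.1913], [0.1918, -0.0124, -0.9814]] [-0.0325, 0.5499, 0.9782]
scene [[397.91756815525304, 0.0, 278.34852409263954], [0.0, 397.91756815525304, 209.67053903265847], [0.0, 0.0, 1.0]] [[0.8939, 0.4477, -0.0226], [0.2729, -0.5834, -0.765], [-0.3557, 0.6776, -0.6437]] [-0.4709, -0.1124, 1.1233]
[0.17870613 0.49300034 0.22444529] [ 1.73024164e-01  9.84917183e-01 -8.67219345e-04 -1.73854939e-04] 0.1
```

View pics/top0.png

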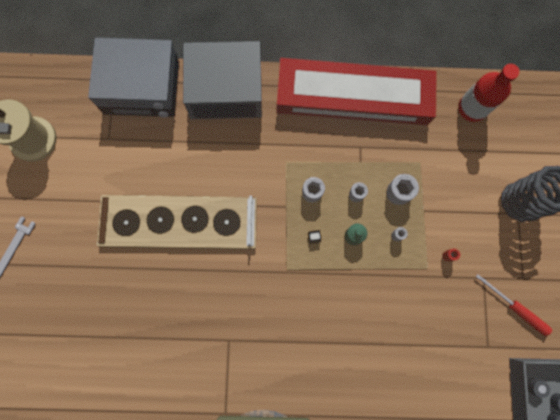

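View pics/scene0.png

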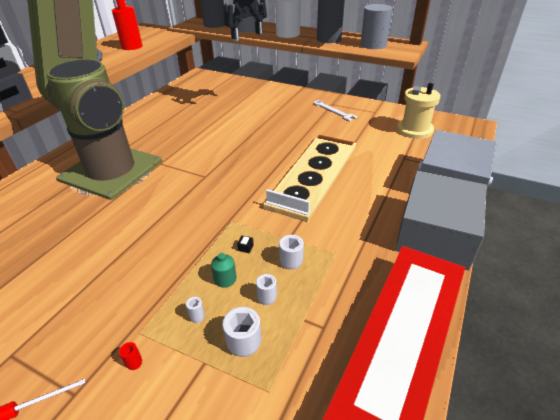

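Top view: end plate at the right end of the row (px 252,222, low y). The pads are at px (227,222), (195,219), (160,220) and (126,223). The sockets are 50 at (314,188), 38 at (359,191), 62 at (404,188) and 28 at (400,233); the tin is at (357,233), and the red decoy at (452,255) is off the sheet. The scene view agrees. Next I measure, with jaws along x for both picking and placing, since gaps along the row are tight.

```bash
cat > h.py <<'E'
from plant import *
import cv2, numpy as np
from scipy.spatial.transform import Rotation as Rn
H={28:.045,38:.050,50:.056,62:.062}
def ray(c,uv,z):
    d=c["R"].T@np.linalg.inv(c["mtx"])@np.array([uv[0],uv[1],1.]); o=-c["R"].T@c["t"]
    return o+d*(z-o[2])/d[2]
def proj(c,X):
    p=c["mtx"]@(c["R"]@np.array(X)+c["t"]); return p[:2]/p[2]
def blobs(mask,amin):
    out=[]
    for k in cv2.findContours(mask.astype(np.uint8),cv2.RETR_EXTERNAL,cv2.CHAIN_APPROX_NONE)[0]:
        k=cv2.convexHull(k); m=cv2.moments(k)
        if m["m00"]>amin: out.append((m["m10"]/m["m00"],m["m01"]/m["m00"],m["m00"]))
    return out
def steel(c):
    hsv=cv2.cvtColor(c["color"],cv2.COLOR_RGB2HSV).astype(int)
    return (hsv[...,1]<60)&(hsv[...,2]>70)
def near(bl,uv): return min(bl,key=lambda b:np.hypot(b[0]-uv[0],b[1]-uv[1]))
E
python3 - <<'E'
from h import *
c=camera("top"); s=camera("scene")
bt=blobs(steel(c),20); bs=blobs(steel(s),40)
for d,a,b in [(50,(314,188),(291,252)),(38,(359,191),(266,290)),(62,(404,188),(242,332)),(28,(400,233),(196,310))]:
    z=.003+H[d]/2; p=near(bt,a);q=near(bs,b)
    print(d,np.round(p),ray(c,p,z).round(4),np.round(q),ray(s,q,z).round(4))
for cc,nm in((c,"top"),(s,"scene")):
    g=cc["color"].max(2)<75
    for b in blobs(g,150):
        P=ray(cc,b,.021)
        if .25<P[0]<.8 and 0<P[1]<.5: print(nm,np.round(b,1),P.round(4))
    hsv=cv2.cvtColor(cc["color"],cv2.COLOR_RGB2HSV).astype(int)
    for b in blobs((abs(hsv[...,0]-80)<15)&(hsv[...,1]>110),60): print("tin",nm,np.round(b),ray(cc,b,.038).round(4))
E
```

```text
50 [313. 189. 455.] [ 0.6079 -0.0991  0.031 ] [291. 251. 702.] [ 0.6051 -0.0973  0.031 ]
38 [358. 192. 276.] [ 0.6059 -0.2053  0.028 ] [266. 289. 524.] [ 0.6035 -0.2033  0.028 ]
62 [402. 189. 747.] [ 0.6144 -0.3088  0.034 ] [ 242.  331. 1534.] [ 0.6109 -0.3052  0.034 ]
28 [399. 234. 170.] [ 0.5095 -0.3016  0.0255] [195. 309. 344.] [ 0.5072 -0.299   0.0255]
top [226. 222. 474.] [0.5254 0.1012 0.021 ]
top [125.6 222.3 480. ] [0.5176 0.3331 0.021 ]
top [194.3 218.9 477.5] [0.5305 0.1752 0.021 ]
top [159.9 219.7 479.5] [0.5261 0.2547 0.021 ]
top [ 222.8  110.7 1248.5] [0.8    0.1225 0.021 ]
scene [297.3 191.6 189.5] [0.528 0.104 0.021]
scene [309.7 178.2 226.5] [0.5336 0.1698 0.021 ]
scene [319.5 162.5 190. ] [0.5289 0.2486 0.021 ]
scene [327.1 148.1 160. ] [0.5205 0.327  0.021 ]
tin scene [223. 270. 588.] [ 0.511  -0.2064  0.038 ]
```

```bash
cat >> h.py <<'E'
QA=Rn.from_matrix(np.array([[0,1,0],[1,0,0],[0,0,-1.]])).as_quat()   # tool y = +x
QB=Rn.from_matrix(np.array([[0,-1,0],[-1,0,0],[0,0,-1.]])).as_quat() # tool y = -x
E
python3 - <<'E'
from h import *
for nm,Q in(("A",QA),("B",QB)):
    for p in[(.61,-.31,.2),(.61,-.31,.04),(.51,-.3,.03),(.527,.1,.2),(.52,.333,.05)]:
        j=inverse_kinematics(p,Q); print(nm,p,None if j is None else np.round(j,2))
E
```

```text
A (0.61, -0.31, 0.2) [-0.47  0.55  0.26  1.28  0.    1.1 ]
A (0.61, -0.31, 0.04) [-0.47  0.64 -0.01  0.92  0.    1.1 ]
A (0.51, -0.3, 0.03) [-0.53  0.51 -0.28  0.77  0.    1.04]
A (0.527, 0.1, 0.2) [ 0.19  0.29 -0.16  1.12  0.    1.76]
A (0.52, 0.333, 0.05) [ 0.57  0.53 -0.19  0.85  0.    2.14]
B (0.61, -0.31, 0.2) [-0.47  0.55  0.26  1.28  0.   -2.04]
B (0.61, -0.31, 0.04) [-0.47  0.64 -0.01  0.92  0.   -2.04]
B (0.51, -0.3, 0.03) [-0.53  0.51 -0.28  0.77  0.   -2.1 ]
B (0.527, 0.1, 0.2) [ 0.19  0.29 -0.16  1.12  0.   -1.38]
B (0.52, 0.333, 0.05) [ 0.57  0.53 -0.19  0.85  0.   -1.  ]
```

```bash
python3 - <<'E'
from h import *
for i,p in enumerate([(.50,.22,.33),(.52,-.2,.33)]):
    reach(p,QA); c=camera("wrist"); cv2.imwrite(f"pics/w{i}.png",c["color"][:,:,::-1])
    np.savez(f"w{i}.npz",**c)
    print(read_time(),(-c["R"].T@c["t"]).round(3),c["R"][2].round(3))
im=np.hstack([cv2.imread("pics/w0.png"),cv2.imread("pics/w1.png")])
cv2.imwrite("pics/w01.png",cv2.resize(im,(800,300),interpolation=cv2.INTER_AREA))
E
```

```text
1.85 [0.499 0.302 0.478] [ 0.001 -0.315 -0.949]
3.45 [ 0.52  -0.118  0.479] [ 0.002 -0.314 -0.949]
```

View pics/w01.png

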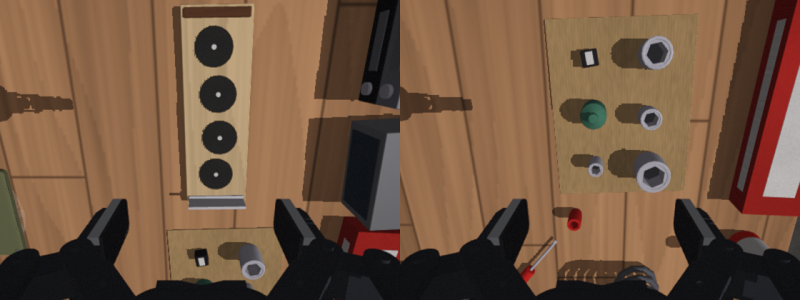

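Left wrist view: all four pads at half-scale px (213,46), (218,95), (219,137) and (216,174), with the end plate at (216,202). Right wrist view: 50 at (657,53), 38 at (651,118), 62 at (653,175), 28 at (595,169) and the tin at (593,115). I'll measure from these and compare with the top camera.

```bash
python3 - <<'E'
from h import *
c=dict(np.load("w0.npz"))
for b in blobs(c["color"].max(2)<75,400):
    P=ray(c,b,.021)
    if .49<P[0]<.56 and .08<P[1]<.36: print("pad",np.round(b,1),P.round(4))
c=dict(np.load("w1.npz")); bl=blobs(steel(c),60)
for d,g in {50:(.6065,-.098),38:(.6047,-.2043),62:(.6127,-.307),28:(.508,-.3003)}.items():
    z=.003+H[d]/2; b=near(bl,proj(c,[*g,z])); print(d,np.round(b),ray(c,b,z).round(4))
hsv=cv2.cvtColor(c["color"],cv2.COLOR_RGB2HSV).astype(int)
for b in blobs((abs(hsv[...,0]-80)<15)&(hsv[...,1]>110),60): print("tin",np.round(b),ray(c,b,.038).round(4))
E
```

```text
pad [ 301.6  242.8 1484. ] [0.5281 0.1022 0.021 ]
pad [ 306.8  191.8 1719. ] [0.5336 0.1761 0.021 ]
pad [ 304.8  131.2 2018.5] [0.5292 0.2555 0.021 ]
pad [ 298.9   64.7 2401.5] [0.5203 0.3334 0.021 ]
50 [ 360.   74. 1690.] [ 0.6128 -0.0965  0.031 ]
38 [351. 166. 797.] [ 0.6103 -0.2068  0.028 ]
62 [ 355.  244. 1924.] [ 0.6205 -0.3132  0.034 ]
28 [274. 234. 432.] [ 0.5112 -0.3031  0.0255]
tin [269. 158. 854.] [ 0.5047 -0.1954  0.038 ]
```

```bash
cat >> h.py <<'E'
G={50:(.609,-.0977),38:(.607,-.2052),62:(.615,-.309),28:(.509,-.3012)}
PAD={28:(.5268,.1017),38:(.532,.1757),50:(.5276,.2551),62:(.519,.3333)}
OPEN={28:.055,38:.065,50:.075,62:.085}
TZ={28:.030,38:.032,50:.034,62:.036}
def look(d):
    x,y=G[d]; reach((x,y+.034,.25),QA); c=camera("wrist")
    z=.003+H[d]/2; b=near(blobs(steel(c),60),proj(c,[x,y,z])); P=ray(c,b,z)
    print(d,"guess",G[d],"wrist",P.round(4),"px",np.round(b)); 
    cv2.imwrite(f"pics/look{d}.png",c["color"][:,:,::-1]); return P
def pick(d,x,y):
    move_gripper(OPEN[d]); reach((x,y,.16),QA); line_to((x,y,TZ[d]),feed=.12)
    print("down F",read_force().round(1)); move_gripper(0.0); print("gap",round(float(read_finger_gap()),4))
    line_to((x,y,.2),feed=.2); print("lift gap",round(float(read_finger_gap()),4),"F",read_force().round(1))
def place(d):
    x,y=PAD[d]; reach((x,y,.2),QA); line_to((x,y,TZ[d]+.03),feed=.2); line_to((x,y,TZ[d]+.019),feed=.04)
    print("placed F",read_force().round(1)); move_gripper(d/1000+.015); line_to((x,y,.2),feed=.15); print("t",read_time())
E
python3 - <<'E'
from h import *
P=look(28)
if np.hypot(*(P[:2]-G[28]))<.008: pick(28,P[0],(P[1]+G[28][1])/2)
c=camera("wrist"); cv2.imwrite("pics/held28.png",c["color"][:,:,::-1])
im=np.hstack([cv2.imread("pics/look28.png"),cv2.imread("pics/held28.png")])
cv2.imwrite("pics/a28.png",cv2.resize(im,(800,300),interpolation=cv2.INTER_AREA))
E
```

```text
28 guess (0.509, -0.3012) wrist [ 0.5111 -0.3027  0.0255] px [283. 205. 641.]
down F [-0.5  0.2  0.7]
gap 0.0251
lift gap 0.025 F [-0.3  0.1 -0.6]
```

View pics/a28.png

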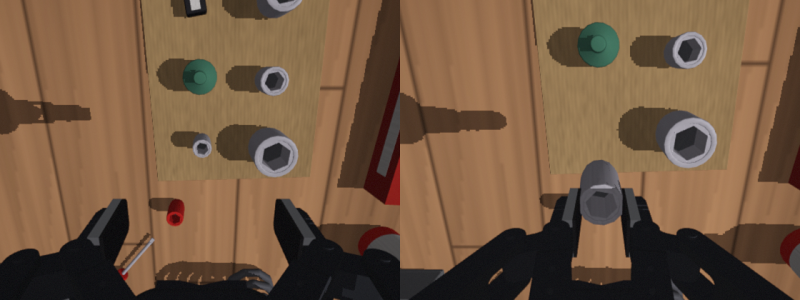

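Held view: the 28 is between the jaws at about half-scale px (600,195). The gap reads 25 mm where I expected 28, so I'll check for tilt by projecting upright rim and base points.

```bash
python3 - <<'E'
from h import *
c=camera("wrist"); p=read_ee_pos(); im=c["color"][:,:,::-1].copy(); print(p)
a=np.linspace(0,2*np.pi,40)
for z,r,col in((p[2]-.027,.012,(0,255,0)),(p[2]+.018,.014,(0,0,255))):
    for t in a:
        u=proj(c,[p[0]+r*np.cos(t),p[1]+r*np.sin(t),z]); cv2.circle(im,tuple(int(v) for v in np.round(u)),0,col,-1)
cv2.imwrite("pics/held28o.png",cv2.resize(im[200:330,200:360],None,fx=4,fy=4,interpolation=cv2.INTER_NEAREST))
E
```

```text
[ 0.51012426 -0.30133696  0.19817992]
```

View pics/held28o.png

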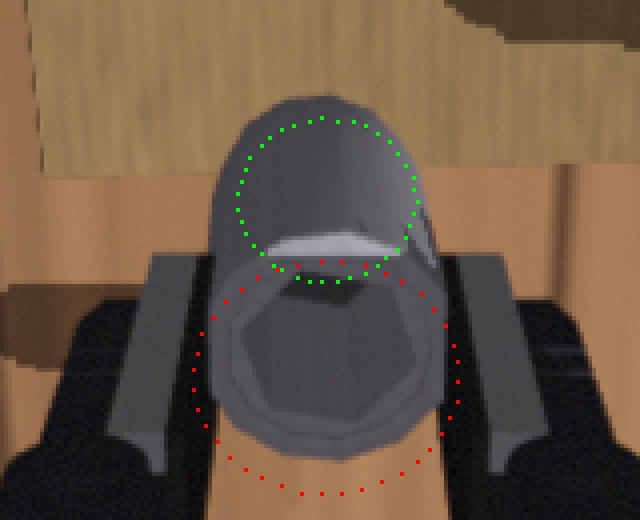

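The socket is upright; its rim and the gap both say about 25 mm across, so the part is probably a little smaller than nominal. The base height does not depend on that, so I'll place it and then do the others.

```bash
python3 - <<'E'
from h import *
place(28)
P=look(38)
if np.hypot(*(P[:2]-G[38]))<.009: pick(38,P[0],(P[1]+G[38][1])/2); place(38)
P=look(50)
t=camera("top"); cv2.imwrite("pics/top1.png",t["color"][:,:,::-1])
im=np.hstack([cv2.resize(t["color"][:,:,::-1][130:290,80:300],(440,320)),cv2.resize(cv2.imread("pics/look50.png"),(360,320))])
cv2.imwrite("pics/b.png",im)
E
```

```text
placed F [ 0.2 -0.5 -1.1]
t 11.8417
38 guess (0.607, -0.2052) wrist [ 0.606  -0.2067  0.028 ] px [ 281.  206. 1282.]
down F [-0.4 -0.1 -0.1]
gap 0.0351
lift gap 0.0353 F [ 0.8  0.1 -2.7]
placed F [-0.2 -0.5 -1.9]
t 20.5917
50 guess (0.609, -0.0977) wrist [ 0.6075 -0.1015  0.031 ] px [ 280.  209. 2174.]
```

View pics/b.png

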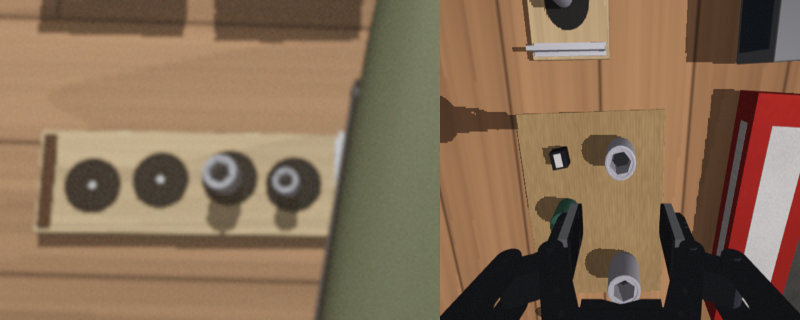

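The 28 and 38 stand upright on the first two pads from the end plate (crop px 285,180 and 222,172). Next the 50 and the 62.

```bash
python3 - <<'E'
from h import *
pick(50,.6078,-.0998); place(50)
P=look(62)
if np.hypot(*(P[:2]-G[62]))<.010: pick(62,P[0],(P[1]+G[62][1])/2); place(62)
reach((.50,.22,.33),QA); c=camera("wrist"); cv2.imwrite("pics/end.png",c["color"][:,:,::-1]); np.savez("end.npz",**c)
move_joints([-1.2,.26,-.138,1.173,0,1.571])
t=camera("top"); s=camera("scene"); np.savez("endt.npz",**t); np.savez("ends.npz",**s)
im=np.hstack([cv2.resize(x["color"][:,:,::-1],(400,300),interpolation=cv2.INTER_AREA) for x in(c,s)])
im=np.vstack([im,cv2.resize(t["color"][:,:,::-1][150:300,40:440],(800,300))])
cv2.imwrite("pics/endall.png",im); print(read_time())
E
```

```text
down F [-0.5 -0.1  0.6]
gap 0.0475
lift gap 0.0476 F [ 0.1 -0.1 -4.3]
placed F [ 1.   0.4 -3.3]
t 29.15
62 guess (0.615, -0.309) wrist [ 0.6141 -0.3095  0.034 ] px [ 280.  207. 3367.]
down F [-0.3 -0.1  0.6]
gap 0.0605
lift gap 0.06 F [-0.8 -1.1 -5.9]
placed F [ 1.7  1.3 -0.2]
t 39.45
43.075
```

View pics/endall.png

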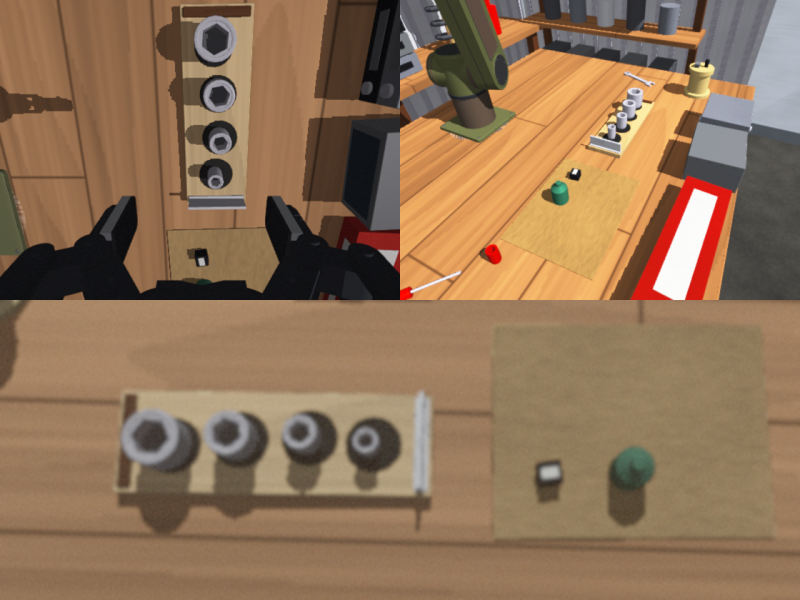

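All four stand upright in order, and the tin is upright at bottom-row px (632,467). Last, the offsets in numbers, using rim centres cast to rim height and silhouette centres.

```bash
python3 - <<'E'
from h import *
for f in("end","endt","ends"):
    c=dict(np.load(f+".npz")); bl=blobs(steel(c),60)
    for d in PAD:
        z=.021+H[d]/2; b=near(bl,proj(c,[*PAD[d],z])); print(f,d,"off mm",((ray(c,b,z)[:2]-PAD[d])*1e3).round(1),"area",b[2])
E
```

```text
end 28 off mm [ 0.9 -1.4] area 478.5
end 38 off mm [ 2.2 -1.3] area 867.0
end 50 off mm [ 2.2 -0. ] area 1615.5
end 62 off mm [2.5 8.4] area 3081.5
endt 28 off mm [-0.5  5.2] area 180.0
endt 38 off mm [0.1 4.8] area 309.5
endt 50 off mm [0.4 4.7] area 536.0
endt 62 off mm [0.6 9. ] area 844.0
ends 28 off mm [  1.4 -42.6] area 1196.5
ends 38 off mm [-9.5 95.9] area 1299.5
ends 50 off mm [-3.4 11.9] area 1299.5
ends 62 off mm [  6.9 -70.9] area 1299.5
```

The 62 shows about 8 mm in y. That may be rim-height bias, or the strip merging into the mask, so I'll look straight down on it with the wrist camera.

```bash
python3 - <<'E'
from h import *
reach((.519,.333+.034,.30),QA); c=camera("wrist"); im=c["color"][:,:,::-1].copy()
a=np.linspace(0,2*np.pi,72)
for z,r,col in((.021,.033,(0,255,0)),(.083,.031,(0,0,255))):
    for t in a:
        u=proj(c,[PAD[62][0]+r*np.cos(t),PAD[62][1]+r*np.sin(t),z]); cv2.circle(im,tuple(int(v) for v in np.round(u)),0,col,-1)
u=proj(c,[*PAD[62],.05]).astype(int); print(u)
cv2.imwrite("pics/c62.png",cv2.resize(im[max(0,u[1]-80):u[1]+80,u[0]-90:u[0]+90],None,fx=4,fy=4,interpolation=cv2.INTER_NEAREST)[:600])
E
```

```text
[280 195]
```

View pics/c62.png

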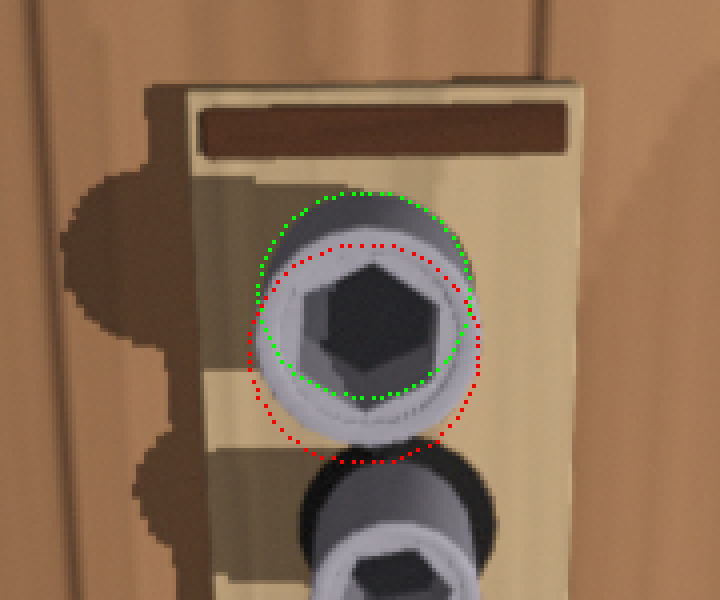

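The rim sits about 4–5 mm toward +y and 1 mm in x from the ideal outline, upright and well inside 12 mm. The higher figures came from casting a rim-dominated blob to mid-height. Regrasping isn't worth the risk, so I'm handing in.

```bash
python3 -c "
from plant import *
print(read_time(),read_force().round(1)); sign_off()"
```

```text
46.3417 [-0.7 -1.  -0.1]
the job is handed in; nothing more can be done
```

I put all four sockets on the rack pads in order, 28, 38, 50, 62 counted from the end plate, and handed the job in at about 46 s. `sign_off()` gives no verdict, so what follows is from my own checks.

- **Order and tin:** the last pictures show every socket upright with its opening up, one on each pad, and the oil tin standing on the cardboard. The arm was clear of everything.
- **Centring:** the last wrist camera view puts 28, 38 and 50 within about 3 mm of their pad centres. The 62 is about 5 mm off along the row, inside the 12 mm limit. I left it there rather than regrasp it.
- **Checks that disagreed:**
    - The automatic measurement gave 8–9 mm for the 62. The top camera gave about 5 mm for the other three. I put most of this down to mostly detecting the rim while casting to mid-height. A close overlay on the 62 showed about 5 mm; I did not re-check the other three that way.
    - The scene camera offsets were unusable, because its steel detection matched the wrong things.
    - The gripper read 1.5–3 mm less than the nominal diameter on every socket, so the parts may be slightly undersized or the reading may be offset.

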